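# Set the work rest's leg to its mark and clamp it

## Robot

A 6-joint arm with a two-finger parallel gripper is mounted at the origin on the work surface. World frame = base frame: x ahead of the robot, y to its left, z up, the work surface at z = 0. Lengths are in mm, angles in rad, forces in N, time in s.
With the tool pointing down it reaches from about 325 to 900 mm from the base axis. Payload 6.1 kg.
Tool frame: the origin (TCP) lies midway between the tips of the shut fingers; the grasp point (between the pads) lies 19 mm behind it; z points along the fingers, y is the line along which they close (so a half turn about z gives the same grasp; the last joint's range is limited). The gripper opens to 87 mm and grips with 3 to 60 N. Pads are 19 mm wide; open, the fingers measure 117 mm over their backs; the gripper's body (75 mm by 190 mm) begins 51 mm behind the grasp point.
Start: joints at [-1.31, 0.22, 1.526, -0, 1.395, -0.126], TCP at [235.759, -578.821, 222.538] pointing down, gripper open.
Joint ranges: [-2.98, 2.98], [-0.91, 2.08], [0.09, 2.57], [-1.24, 4.39], [0.2, 2.65], [-2.68, 2.68]. Speed limits (rad/s): [2.57, 2.57, 3.01, 3.14, 3.14, 3.14].

## Interface

Orientations are given as a unit quaternion [x, y, z, w].
In Python, from cell import manip, eyes, workorder gives the robot as it stands.
- The arm moves only by the tool send_rows, never from a script. Its argument "targets" is a list of rows, each a list of 3 entries, a list of its own where there are three numbers: the shift along the world's x, y, z in m, then the turn, a rotation vector about the world's x, y, z in rad, then the opening, from -1 (shut) to 1 (fully open), so that 0 is half open. A call has 1 to 5 rows; each row shifts and turns the commanded pose from where the row before left it; what a row does not reach is not made up. A row lasts 1/8 s, in which the tool goes at most 62.5 mm and 10.7 degrees, less where a joint would pass 70% of its speed; a pose out of reach is approached as far as the arm can. A call is refused whole if a number of a shift passes 0.0625 or a number of a turn 0.188, either way. A call with a gripper value outside its range is refused whole. The fingers move at their own pace and stop on an object; "squeeze" is the grip in N (left out, the last holds). Time passes only in rows, so rows that do not move let the fingers close. It gives the time, the measured TCP pose, the force, the opening and the grip force at its end, in the units of the state.
- manip.read_state(): the state, without advancing time (a new reading comes with each control period).
- eyes.get_image(name): name is "scene" or "top" or "wrist"; returns a dict with "pixels" (400x640x3 uint8, red, green, blue), "z_map" (400x640 float32, mm along the optical axis (not along the pixel's ray), 0 where there is no reading), "vfov" (degrees; the focal length in pixels is half the picture's height over the tangent of half this angle, whatever the lens; pixels are square), "cx", "cy" (the principal point, pixels), "cam_to_world" (4x4, takes a point from camera to world coordinates). Camera axes: x right, y down, z forward; pixel columns grow to the right and rows downward; lengths in mm; the calibration is good to about 2 mm. A picture is of the moment at which its call begins.
- workorder.sign_off(): hands the job in; it is judged then, once.
The state is a dict: "t": time; "q": joint angles; "joint_velocities": joint speeds; "effort": joint torques, N m; "ee_pos": TCP position; "tool_rot": TCP orientation; "contact_force": force on the tool from outside, world axes, zero at the start; "torque": the same for the moment, N m; "opening": finger opening in mm; "finger_force": force on a finger pad.
Only numpy, scipy, OpenCV 4.12 (cv2) and the standard library are available. Lean on these libraries where they do the work, as an engineer would, in place of code of your own. Each camera call takes 0.05 s, during which the arm holds its last target. There are 200 camera calls.

## Task

Press the work rest's spring pedal down to its stop so that it kicks the sliding leg out from under the hood, then bring the leg out until its pointer is level with the index clip on the scale. With the leg there, and not before, squeeze the cam lever shut against the leg's head between the fingers, and finish while still holding leg and lever squeezed together on the mark: do not let go. Leave the caddy, the tin and the case where they are.

Things in the scene. Friction and masses are not known exactly. Their poses are not given: they have to be found in the camera images.
- rest: Fixed aluminium work rest, base plate 90 (x) x 350 (y) x 10 mm. Origin on the table under the leg's track; y points along the track, the way the leg comes out; x roughly away from the robot (heading varies). Pedal at the -y end. Hood over y -45 to 0: wall x -29 to -23, roof x -29 to 13, top 74 mm up. Pedal housing x +-29, y -125 to -75, 96 mm high. Scale rail along x = -38.
- pedal_pad (a point): Middle of the top of the pedal's rubber pad (36 mm in x, 50 in y of the rest), 103 mm above the table at rest, tilted 0.3 rad up towards the outer (-y) end; broad fingertips touch a few mm sooner. Pressed, it swings 38 mm down to 65 mm, nearly straight, about a pivot 60 mm to +y of it, 78 mm above the table. Takes 2 N at first, 7 N near the rigid stop; springs back up when let go.
- pedal (a joint): Pedal angle, rad: 0 up (at rest), 0.6 pressed to its stop. A full press pushes the leg out to a value of about 0.033; the leg stays there.
- leg_grip (a point): Where to grip the leg's head, 50 mm above the table. Head: steel block 20 mm thick in x of the rest (10 mm each side of this point), 14 to 64 mm above the table, from 42 mm behind (-y) to 18 mm ahead (+y) of it. A pointer tab at this y sticks out to -x, 16 mm above the table; a dark line on top shows the same place. At leg value 0 it lies at x 0, y -3 mm of the rest. Axes as the rest's.
- leg (a joint): How far the leg is out, m: 0 home to 0.11, along the rest's +y. It slides with about 2.5 N of friction and stays where it is left.
- lever (a joint): Cam lever angle, rad: 0 shut (flat against the head's +x face), about 0.5 open. It stays where it is left.
- lever_tip (a point): Middle of the upper edge of the cam lever: black flap on the head's +x side, 8 thick, 44 long in y (centred on leg_grip), 38 mm high, hinged at its foot 14 mm to +x of leg_grip, 20 mm above the table. Open it leans out to 37 mm from leg_grip; shut it stands at 10 to 18 mm, head and lever 28 mm thick together. Stiff: about 8 N on its upper edge towards the head shuts it, a lighter pinch does not.
- mark_point (a point): The length mark: tip of the black index clip (14 x 12 mm saddle with a 3 mm wide point to +x) fixed on the rest's scale rail, 16 mm above the table. The leg is at the mark when leg_grip has the same y as this point in the rest's frame. The clip's place varies (y 52 to 92 mm). Axes as the rest's.
- caddy: Black plastic tool caddy with slotted rack, 75 x 150 mm, 48 mm high, holding a tweezer, a pin vise and a probe up to 130 mm above the table. Bystander. Origin under its centre.
- tin: Closed round aluminium tin, 75 mm across, 30 mm high. Bystander. Origin under its centre.
- case: Flat plastic parts case with a clear lid, 60 x 110 mm, 25 mm high. Bystander. Origin under its centre.

How it is judged:
By the outcome, as a careful person would: the job done as asked, in the order asked, and still so for the second after the job is handed in, while the arm keeps its last pose, push and grip.
It also fails if it takes over 48 s, if anything falls off the work surface, if the arm or the gripper's body presses on something with over 40 N, if the wrist force passes 120 N, or if a joint passes its speed limit or range.

## Working session

There is one attempt and no reset: what is moved stays moved. The work goes in short steps, Python scripts to look and compute and a tool call to move; the robot and the scene stay as the last step left them, time stands still between calls to the robot, and variables do not carry over. Pictures are saved under pics/ and viewed, at most 10 in all, crops included, and the job is handed in when it is done.

Besides the shell and the picture viewer there is one more tool, called after "Call:" as name(argument=value, ...), one argument or row to a line, values as JSON. send_rows: Moves the arm, as the interface text tells. Its arguments: {"type":"object","properties":{"targets":{"type":"array"},"squeeze":{"type":"number"}},"required":["targets"]}

```bash
mkdir -p pics; cat > h.py <<'E'
import numpy as np, cv2
from cell import manip, eyes, workorder
def cloud(im):
    h,w=im['z_map'].shape; f=h/2/np.tan(np.radians(im['vfov'])/2)
    u,v=np.meshgrid(np.arange(w),np.arange(h)); z=im['z_map']
    P=np.stack([(u-im['cx'])/f*z,(v-im['cy'])/f*z,z],-1)
    M=np.array(im['cam_to_world']); W=P@M[:3,:3].T+M[:3,3]; W[z==0]=np.nan
    return W
def ray(im,u,v,h):
    f=im['pixels'].shape[0]/2/np.tan(np.radians(im['vfov'])/2)
    M=np.array(im['cam_to_world']); d=M[:3,:3]@np.array([(u-im['cx'])/f,(v-im['cy'])/f,1]); o=M[:3,3]
    return o+d*(h-o[2])/d[2]
def save(im,n,crop=None,s=1):
    p=im['pixels'][...,::-1]
    if crop: x0,y0,x1,y1=crop; p=p[y0:y1,x0:x1]
    cv2.imwrite('pics/'+n,cv2.resize(p,None,fx=s,fy=s,interpolation=cv2.INTER_CUBIC))
E
python3 - <<'E'
from h import *
import pickle
D={n:eyes.get_image(n) for n in('top','scene','wrist')}
pickle.dump(D,open('d0.pkl','wb'))
for n,im in D.items(): save(im,n+'0.png'); M=np.array(im['cam_to_world']); print(n,im['vfov'],im['cx'],im['cy'],M[:3,3].round(),M[:3,2].round(2))
s=manip.read_state();print(s)
E
```

```text
top 43.87136405218254 322.95024043436536 199.33450606635554 [ 511.    2. 1039.] [ 0.13  0.01 -0.99]
scene 51.29218448385117 318.41528244783734 200.90704079025218 [1340.   47.  814.] [-0.7  -0.03 -0.71]
wrist 62.13474632437069 314.3687078141425 204.63819239895236 [ 312. -548.  384.] [-0.28 -0.11 -0.95]
{'t': 0.15, 'q': array([-1.31007684e+00,  2.21024139e-01,  1.52732944e+00, -1.73168586e-05,
        1.39472078e+00, -1.26096610e-01]), 'joint_velocities': array([ 1.76348722e-04, -3.85605116e-03, -3.16229359e-03,  7.38016101e-05,
        3.12403390e-04, -6.19483597e-04]), 'effort': array([-2.39425544e-04, -4.95191646e+01, -3.87882257e+01,  6.98751071e-02,
        5.31062263e-02, -8.11901987e-05]), 'ee_pos': array([ 235.64583179, -578.36295573,  221.71146552]), 'tool_rot': array([ 9.81354331e-01,  1.92205951e-01, -5.83343957e-05, -7.38602491e-04]), 'contact_force': array([ 0.37339071,  0.27774258, -0.47464181]), 'torque': array([-0.02611758, -0.01996535, -0.0513715 ]), 'finger_force': 0.0, 'opening': 87.0229847975763}
```

View pics/top0.png

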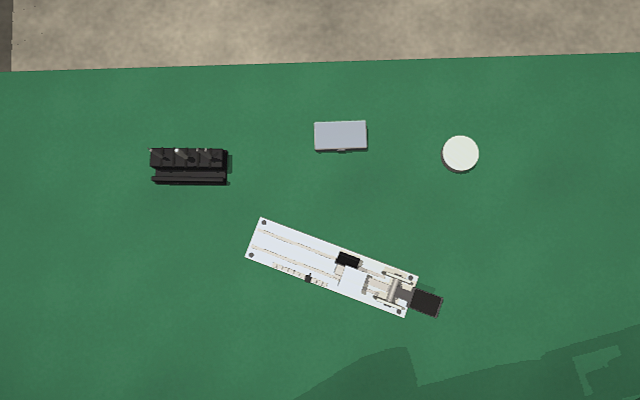

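View pics/scene0.png

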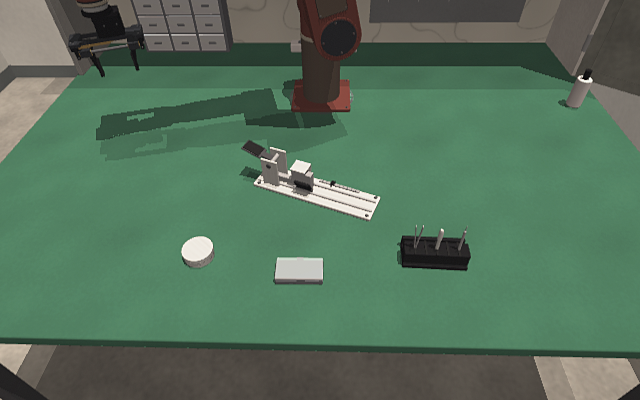

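The top view shows the rest with its plate corners near (262,218), (246,257), (405,317) and (418,277). The pedal is at (427,302), the lever at (348,259) and the index clip at (308,278). The bystanders are all beyond it (rows <190).

```bash
python3 - <<'E'
from h import *
import pickle
D=pickle.load(open('d0.pkl','rb')); im=D['top']; W=cloud(im)
p=im['pixels'].astype(int); hsv=cv2.cvtColor(im['pixels'],cv2.COLOR_RGB2HSV)
roi=np.zeros((400,640),bool); roi[205:330,235:455]=1
m=roi&~((hsv[...,0]>60)&(hsv[...,0]<95)&(hsv[...,1]>70))
# plate: within first 90px (z~10)
print('table z',np.nanmedian(W[330:345,100:250,2]))
c=max(cv2.findContours(m.astype('uint8'),0,2)[0],key=cv2.contourArea)
plate=roi&m&(np.abs(W[...,2]-10)<6)
pts=np.array([ray(im,u,v,10)[:2] for v,u in zip(*np.where(plate))],np.float32)
r=cv2.minAreaRect(pts); print('rect',r); box=cv2.boxPoints(r); print(box)
c0=np.array(r[0]); 
# y axis along long side toward +y world
e=[box[1]-box[0],box[2]-box[1]]; ey=max(e,key=np.linalg.norm); ey=ey/np.linalg.norm(ey); ey=ey if ey[1]>0 else -ey; ex=np.array([ey[1],-ey[0]])
print('ey',ey,'ex',ex,'heading',np.degrees(np.arctan2(ex[1],ex[0])))
dark=roi&m&(p.max(-1)<60)
n,l,s,ce=cv2.connectedComponentsWithStats(dark.astype('uint8'))
for i in range(1,n):
  if s[i,4]>8:
    w=np.nanmedian(W[l==i],0); d=w[:2]-c0; print(s[i],ce[i].round(1),w.round(1),'rel centre x,y',round(d@ex,1),round(d@ey,1))
# height bands in rest axes
X=W[...,:2]-c0; a=X@ex; b=X@ey; z=W[...,2]
for lo,hi in((55,69),(69,80),(85,100)):
  k=m&(z>lo)&(z<hi)
  if k.sum(): print(lo,hi,k.sum(),np.percentile(a[k],[1,99]).round(1),np.percentile(b[k],[1,99]).round(1),np.median(z[k]))
np.save('ax.npy',np.array([c0,ex,ey]))
crop=im['pixels'][205:330,235:455,::-1]; cv2.imwrite('pics/c1.png',cv2.resize(crop,None,fx=3.6,fy=3.6,interpolation=cv2.INTER_CUBIC))
E
```

```text
table z -1.0302034629519312
rect ((501.7566223144531, -1.745574951171875), (348.87982177734375, 90.78744506835938), 67.80078125)
[[ 393.81934 -146.10422]
 [ 477.87726 -180.40628]
 [ 609.6939   142.61307]
 [ 525.636    176.91513]]
ey [0.37782824 0.9258757 ] ex [ 0.9258757  -0.37782824] heading -22.199223
[335 252  25  16 237] [347.3 259.8] [514.2 -35.5  46.6] rel centre x,y 24.2 -26.6
[305 275   6   7  26] [307.7 278.2] [479.8  44.1  16.8] rel centre x,y -37.7 34.1
[410 289  31  28 537] [425.  302.4] [ 432.8 -174.9  102.8] rel centre x,y 1.6 -186.3
55 69 112 [-24.5  31.6] [-114.7   -9. ] 62.71757652956569
69 80 553 [-28.2  22.4] [-130.1  -25.4] 73.38261589592537
85 100 581 [-28.   29.2] [-187.  -101.3] 94.59080196889431
```

View pics/c1.png

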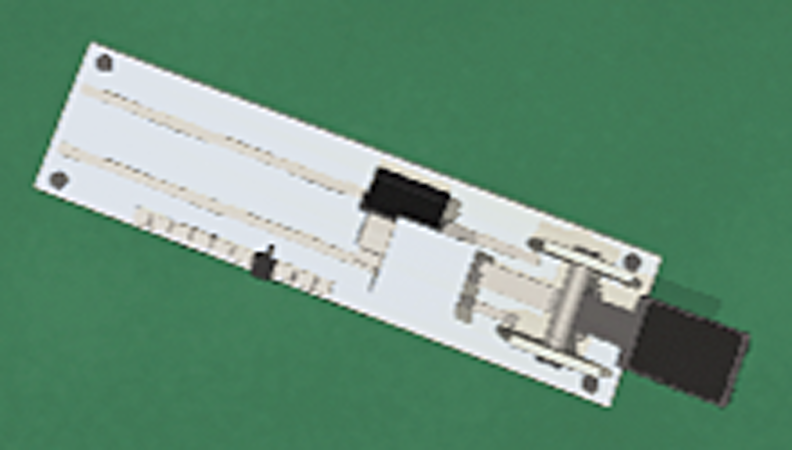

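The measurements fit the drawing: the plate comes out 349x91 mm, the clip at x -37.7, the roof edge at y ≈ 0, and the pad 103 mm high. The rest origin is the plate centre minus 25·ey. The pad is at about (431,-174), and the mark is at y ≈ 59 in the rest frame. I'm moving above the pedal now with the fingers shut.

Call:
send_rows(
  targets=[
    [[0.0245,0.0505,-0.008],[0,0,0.1],-1],
    [[0.0245,0.0505,-0.008],[0,0,0.1],-1],
    [[0.0245,0.0505,-0.008],[0,0,0.1],-1],
    [[0.0245,0.0505,-0.008],[0,0,0.1],-1],
    [[0.0245,0.0505,-0.008],[0,0,0.1],-1],
  ],
  squeeze=20,
)

```text
t: 0.78
ee_pos: [358.7, -324.5, 182.1]
tool_rot: [0.903, 0.43, 0.0, -0.0]
contact_force: [0.7, -0.4, -0.4]
opening: 44.6
finger_force: 0.0
```

Call:
send_rows(
  targets=[
    [[0.0245,0.0505,-0.008],[0,0,0.1],-1],
    [[0.0245,0.0505,-0.008],[0,0,0.1],-1],
    [[0.0245,0.0505,-0.008],[0,0,0.1],-1],
    [[0,0,0],[0,0,0],-1],
  ],
)

```text
t: 1.27
ee_pos: [432.2, -171.1, 157.6]
tool_rot: [0.827, 0.562, -0.0, -0.001]
contact_force: [0.3, -0.3, -0.5]
opening: 5.7
finger_force: 0.0
```

Call:
send_rows(
  targets=[
    [[-0.001,-0.003,-0.025],[0,0,-0.01],-1],
    [[0,0,-0.02],[0,0,0],-1],
    [[0,0,-0.01],[0,0,0],-1],
    [[0,0,-0.01],[0,0,0],-1],
    [[0,0,-0.01],[0,0,0],-1],
  ],
)

```text
t: 1.9
ee_pos: [431.4, -179.6, 84.5]
tool_rot: [0.832, 0.555, -0.0, 0.001]
contact_force: [-2.6, -3.0, 6.7]
opening: 0.1
finger_force: 3.4
```

Call:
send_rows(
  targets=[
    [[0,0,-0.008],[0,0,0],-1],
    [[0,0,-0.005],[0,0,0],-1],
    [[0,0,-0.002],[0,0,0],-1],
    [[0,0,0],[0,0,0],-1],
  ],
)

```text
t: 2.4
ee_pos: [431.6, -179.2, 69.9]
tool_rot: [0.832, 0.555, 0.0, 0.001]
contact_force: [-2.7, -0.5, 5.9]
opening: 0.6
finger_force: 3.2
```

Call:
send_rows(
  targets=[
    [[0,0,-0.003],[0,0,0],-1],
    [[0,0,-0.003],[0,0,0],-1],
    [[0,0,0],[0,0,0],-1],
  ],
)

```text
t: 2.78
ee_pos: [432.1, -178.9, 66.0]
tool_rot: [0.832, 0.555, 0.0, 0.001]
contact_force: [-9.1, 3.2, 25.1]
opening: 0.6
finger_force: 12.0
```

Call:
send_rows(
  targets=[
    [[0,0,-0.003],[0,0,0],-1],
    [[0,0,0],[0,0,0],-1],
  ],
)

```text
t: 3.02
ee_pos: [432.4, -179.0, 65.2]
tool_rot: [0.832, 0.555, 0.0, 0.001]
contact_force: [-16.1, 9.4, 44.8]
opening: 0.4
finger_force: 21.2
```

It's clearly at the stop. Lifting off and looking again.

Call:
send_rows(
  targets=[
    [[0,0,0.02],[0,0,0],-1],
    [[0,0,0.05],[0,0,0],-1],
    [[0.02,0.03,0.04],[0,0,0],-1],
    [[-0.03,0.03,0.03],[0,0,0],-1],
    [[-0.03,0.03,0.0],[0,0,0],-1],
  ],
)

```text
t: 3.65
ee_pos: [392.1, -88.1, 202.7]
tool_rot: [0.832, 0.555, 0.002, 0.002]
contact_force: [0.1, 0.0, -0.5]
opening: 0.3
finger_force: 0.0
```

```bash
python3 - <<'E'
from h import *
D={n:eyes.get_image(n) for n in('top','wrist')}
a=D['top']['pixels'][205:330,235:455,::-1]; a=cv2.resize(a,None,fx=2.4,fy=2.4,interpolation=cv2.INTER_CUBIC)
b=cv2.resize(D['wrist']['pixels'][...,::-1],(480,300))
cv2.imwrite('pics/c2.png',np.vstack([cv2.resize(a,(528,300)),cv2.copyMakeBorder(b,0,0,0,48,0)]))
import pickle; pickle.dump(D,open('d1.pkl','wb'))
s=manip.read_state(); print(s['t'],s['ee_pos'],s['q'])
E
```

```text
3.75 [389.28357434 -86.06516111 199.94486045] [-4.16631516e-01 -3.38883422e-01  2.10307022e+00  6.93882030e-04
  1.37675548e+00 -2.40803022e-02]
```

View pics/c2.png

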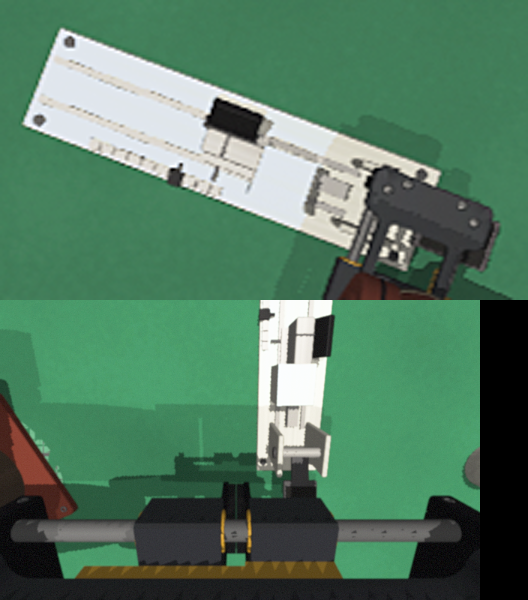

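The leg has been kicked out, with the lever now at crop (235,118) (top px ~(333,254)). The clip is at crop (176,176), and the wrist camera looks along the rest towards +y.

```bash
cat >> h.py <<'E'
c0,ex,ey=np.load('ax.npy') ; O=c0-25*ey
def toR(w): d=np.asarray(w)[...,:2]-O; return np.stack([d@ex,d@ey],-1)
def toW(x,y): return O+x*ex+y*ey
def darks(im,lo=60,roi=None,h=None):
    p=im['pixels'].max(-1); m=(p<lo)
    if roi is not None: m&=roi
    n,l,s,ce=cv2.connectedComponentsWithStats(m.astype('uint8')); W=cloud(im); out=[]
    for i in range(1,n):
        if s[i,4]>6:
            w=W[l==i]; r=toR(w); out.append((s[i,4],ce[i].round(1),np.nanmedian(w[:,2]).round(1),np.nanpercentile(r,[2,50,98],axis=0).round(1).tolist()))
    return out
E
python3 - <<'E'
from h import *
import pickle
for f in('d0.pkl','d1.pkl'):
  im=pickle.load(open(f,'rb'))['top']; roi=np.zeros((400,640),bool); roi[240:290,290:365]=1
  for o in darks(im,60,roi): 
    print(o)
    h=o[2]; print('  centroid ray',toR(ray(im,*o[1],h)).round(1))
for x,y in((0,0),(0,30),(4,59),(32,-6),(32,15)): print(x,y,toW(x,y).round(1))
E
```

```text
(np.int32(237), array([347.3, 259.8]), np.float64(46.6), [[13.2, -23.0], [24.7, -1.3], [35.1, 17.7]])
  centroid ray [24.6 -1.9]
(np.int32(27), array([307.8, 278.3]), np.float64(16.8), [[-44.4, 54.4], [-38.3, 59.0], [-32.9, 64.8]])
  centroid ray [-38.2  59.3]
(np.int32(251), array([332.3, 254.5]), np.float64(44.5), [[13.1, 9.1], [23.8, 29.5], [35.0, 50.0]])
  centroid ray [24.  29.6]
(np.int32(24), array([307.9, 278.2]), np.float64(16.7), [[-44.0, 54.5], [-37.5, 58.8], [-32.9, 64.7]])
  centroid ray [-38.   59.2]
0 0 [492.3 -24.9]
0 30 [503.6   2.9]
4 59 [518.3  28.2]
32 -6 [519.7 -42.5]
32 15 [527.6 -23.1]
```

Call:
send_rows(
  targets=[
    [[0.043,0.0125,0],[0,0,0],-1],
    [[0.043,0.0125,0],[0,0,0],-1],
    [[0.043,0.0125,-0.03],[0,0,0],-1],
    [[0,0,-0.05],[0,0,0],-1],
    [[0,0,0],[0,0,0],-1],
  ],
)

```text
t: 4.38
ee_pos: [516.5, -49.8, 115.0]
tool_rot: [0.832, 0.555, -0.003, -0.004]
contact_force: [-0.1, 0.4, 0.3]
opening: 0.4
finger_force: 0.0
```

```bash
python3 - <<'E'
from h import *
D={n:eyes.get_image(n) for n in('wrist',)}
im=D['wrist']; save(im,'w3.png')
s=manip.read_state(); print(s['t'],s['ee_pos'],toR(s['ee_pos']),s['q'],s['contact_force'])
for u,v in ((320,300),(320,350)): print(cloud(im)[v,u])
E
```

```text
4.425 [518.34009279 -50.36863482 117.87388821] [ 33.72539787 -13.7532064 ] [-2.48353508e-01  7.80129877e-02  1.89147868e+00 -3.45771027e-05
  1.17694643e+00  1.46117730e-01] [-0.01988167 -0.23973102  0.97444252]
[530.29023995 -20.462484   201.19256105]
[ 458.13273673 -199.9736067    -1.12148618]
```

View pics/w3.png

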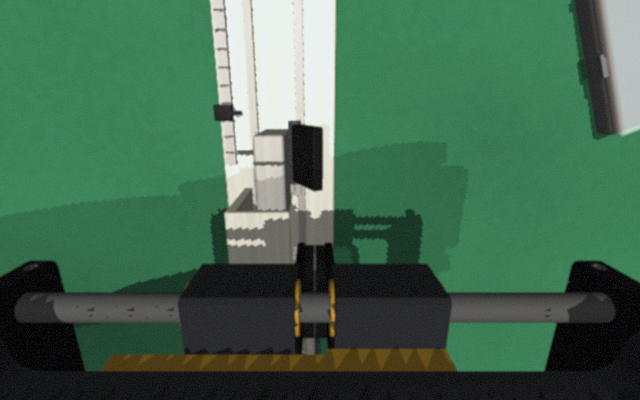

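The wrist view shows the head at (270,170) with its pointer tab near (243,152). The open lever is at (307,158) and the clip at (226,112), and the shut fingers sit clear on the lever side of the hood. Descending behind the lever.

Call:
send_rows(
  targets=[
    [[0,0,-0.04],[0,0,0],-1],
    [[0,0,-0.034],[0,0,0],-1],
    [[0,0,-0.01],[0,0,0],-1],
    [[0,0,0],[0,0,0],-1],
  ],
)

```text
t: 4.92
ee_pos: [520.7, -50.9, 37.0]
tool_rot: [0.832, 0.555, 0.001, 0.001]
contact_force: [-0.1, 0.8, -0.3]
opening: 0.3
finger_force: 0.0
```

Call:
send_rows(
  targets=[
    [[0.002,0.005,0],[0,0,0],-1],
    [[0.002,0.005,0],[0,0,0],-1],
    [[0.002,0.004,0],[0,0,0],-1],
    [[0.002,0.004,0],[0,0,0],-1],
    [[0,0,0],[0,0,0],-1],
  ],
)

```text
t: 5.55
ee_pos: [528.0, -31.8, 35.6]
tool_rot: [0.832, 0.555, 0.0, -0.0]
contact_force: [-0.1, -0.2, 0.0]
opening: 0.7
finger_force: 0.0
```

```bash
cat > look.py <<'E'
from h import *
import sys
im=eyes.get_image('wrist'); s=manip.read_state()
f=200/np.tan(np.radians(im['vfov'])/2); M=np.array(im['cam_to_world'])
roi=np.zeros((400,640),bool); roi[20:235]=1
print(round(s['t'],2),s['ee_pos'].round(1),toR(s['ee_pos']).round(1),s['contact_force'].round(1),s['finger_force'])
for o in darks(im,70,roi):
    r=np.array(o[3])
    if abs(r[1,0])<60 and -60<r[1,1]<130: print(o)
if len(sys.argv)>1: save(im,sys.argv[1])
E
python3 look.py w4.png
```

```text
5.6 [527.7 -31.8  35.3] [35.3  7. ] [ 0.4 -0.1 -0.2] 0.0
(np.int32(607), array([181.5, 157.5]), np.float64(17.9), [[-44.9, 54.5], [-37.3, 60.2], [-26.6, 65.3]])
(np.int32(4134), array([287.7, 197.8]), np.float64(44.5), [[11.0, 22.4], [21.5, 44.5], [35.2, 61.6]])
(np.int32(154), array([178.4, 229.3]), np.float64(-0.4), [[-58.4, 7.6], [-51.7, 10.7], [-47.9, 16.5]])
```

View pics/w4.png

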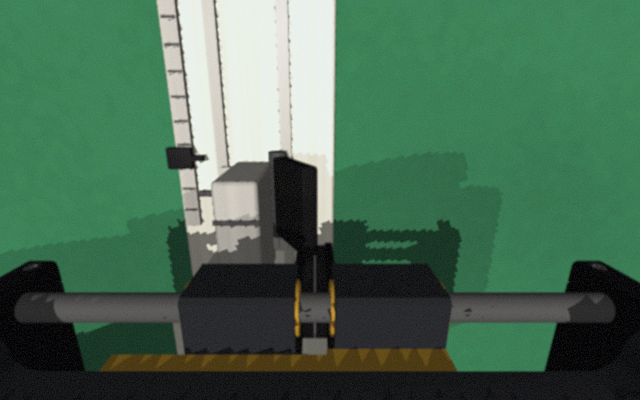

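The push works. The leg is now at about y 40, with the pointer tab at (205,192) and the clip tip at (205,157). I'll push another 16 mm.

Call:
send_rows(
  targets=[
    [[0.0015,0.0037,0],[0,0,0],-1],
    [[0.0015,0.0037,0],[0,0,0],-1],
    [[0.0015,0.0037,0],[0,0,0],-1],
    [[0.0015,0.0037,0],[0,0,0],-1],
    [[0,0,0],[0,0,0],-1],
  ],
)

```text
t: 6.22
ee_pos: [533.8, -16.9, 35.4]
tool_rot: [0.832, 0.555, 0.0, -0.0]
contact_force: [0.0, -0.6, -0.3]
opening: 0.5
finger_force: 0.1
```

```bash
python3 look.py; python3 - <<'E'
from h import *
import pickle
im=eyes.get_image('wrist'); pickle.dump(im,open('d5.pkl','wb'))
save(im,'w5.png',(140,130,300,250),5)
E
```

```text
6.28 [533.9 -17.   35.5] [35.6 23. ] [0.6 0.1 0.2] 0.00016613378588159478
(np.int32(4116), array([288.2, 198. ]), np.float64(44.5), [[11.1, 38.6], [21.7, 60.3], [35.1, 77.5]])
(np.int32(600), array([186.4, 185.9]), np.float64(17.9), [[-44.6, 54.8], [-36.8, 60.2], [-26.0, 65.7]])
(np.int32(157), array([178.3, 229.1]), np.float64(-0.2), [[-58.2, 23.7], [-51.7, 26.8], [-48.1, 32.9]])
```

View pics/w5.png

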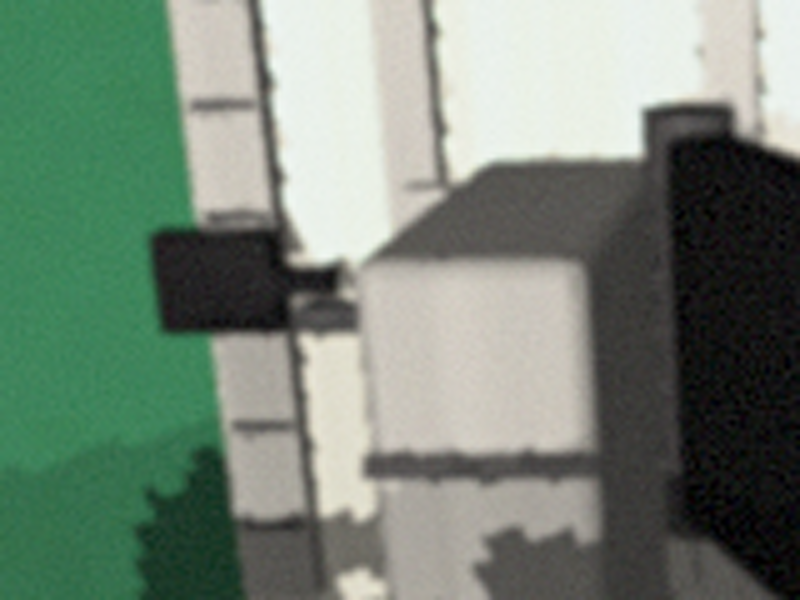

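The clip point is at crop (310,280) and the pointer tab at (328,315), slightly short. Converting these to positions.

```bash
python3 - <<'E'
from h import *
import pickle
im=pickle.load(open('d5.pkl','rb')); W=cloud(im); g=im['pixels'].max(-1)
np.set_printoptions(linewidth=200)
print('cols',list(range(196,214,2)))
for v in range(178,202): print(v,g[v,196:214:2],W[v,204,2].round(1),toR(W[v,204]).round(1),W[v,207,2].round(1),toR(W[v,207]).round(1),'ray16',toR(ray(im,207,v,16)).round(1))
for v in range(218,228): print(v,g[v,216:256:8],toR(W[v,235]).round(1),W[v,235,2].round(1),toR(ray(im,235,v,64)).round(1))
E
```

```text
cols [196, 198, 200, 202, 204, 206, 208, 210, 212]
178 [ 59 106 191 242 242 241 242 240 241] 10.3 [-28.8  62.9] 9.6 [-27.3  62.7] ray16 [-25.1  64.2]
179 [ 49 102 168 240 242 242 242 242 243] 9.1 [-29.2  62. ] 10.5 [-27.   62.3] ray16 [-25.2  63.6]
180 [ 56 139 185 234 245 243 237 241 241] 8.3 [-29.6  61.3] 9.5 [-27.4  61.5] ray16 [-25.3  63. ]
181 [ 60 172 208 228 240 229 197 231 223] 9.5 [-29.2  60.9] 8.8 [-27.7  60.8] ray16 [-25.3  62.5]
182 [ 46 148 180 189 198 157 141 210 188] 10.0 [-29.1  60.4] 10.7 [-27.1  60.6] ray16 [-25.4  61.9]
183 [ 34  85 122 117 117  84 113 186 169] 15.2 [-27.4  61.1] 14.9 [-25.8  61. ] ray16 [-25.4  61.3]
184 [ 25  40  52  47  53  33 100 157 180] 18.0 [-26.5  61.2] 14.5 [-26.   60.4] ray16 [-25.5  60.7]
185 [ 34  29  32  26  30  27 101 139 183] 18.1 [-26.5  60.7] 15.3 [-25.8  60. ] ray16 [-25.6  60.2]
186 [ 40  24  37  35  34  31 111 137 185] 18.0 [-26.6  60.1] 15.1 [-25.9  59.3] ray16 [-25.6  59.6]
187 [ 31  38  43  39  44  39 128 160 182] 17.9 [-26.7  59.5] 14.5 [-26.2  58.6] ray16 [-25.7  59. ]
188 [ 34  55  74  67  50  61 152 190 185] 17.8 [-26.8  
[... 1173 characters left out ...]
 224 187] 10.0 [-30.3  49.6] 9.3 [-28.7  49.4] ray16 [-26.5  51.3]
201 [169  94 118 222 226 225 223 223 181] 10.0 [-30.3  48.9] 9.9 [-28.6  48.9] ray16 [-26.5  50.7]
218 [194 204 209 203 208] [ 1.  57.5] 64.1 [ 1.  57.5]
219 [181 195 197 190 192] [ 0.7 56.8] 63.2 [ 0.9 57.1]
220 [149 162 151 148 146] [ 0.8 56.5] 63.7 [ 0.9 56.6]
221 [103 120 100 107  94] [ 1.  56.3] 64.4 [ 0.9 56.2]
222 [84 89 80 86 74] [ 0.9 55.8] 64.2 [ 0.8 55.7]
223 [84 92 77 86 73] [ 1.  55.6] 65.0 [ 0.8 55.2]
224 [88 88 75 86 82] [ 1.5 55.9] 66.9 [ 0.8 54.8]
225 [118 119 111 102 109] [ 1.1 54.9] 65.5 [ 0.7 54.3]
226 [165 147 154 140 150] [ 0.8 54.1] 64.6 [ 0.7 53.9]
227 [176 171 175 166 168] [ 0.6 53.3] 63.7 [ 0.6 53.4]
```

The pointer is 4.4 mm short by both the tab and the top line (mark 59.9, leg 55.5). Pushing 4.4 mm.

Call:
send_rows(
  targets=[
    [[0.0008,0.002,0],[0,0,0],-1],
    [[0.0008,0.002,0],[0,0,0],-1],
    [[0,0,0],[0,0,0],-1],
  ],
)

```text
t: 6.7
ee_pos: [535.5, -13.5, 35.6]
tool_rot: [0.832, 0.555, 0.0, 0.0]
contact_force: [-0.1, -1.9, 0.5]
opening: 0.6
finger_force: 0.9
```

```bash
cat > m.py <<'E'
from h import *
s=manip.read_state(); print(round(s['t'],2),s['ee_pos'].round(1),toR(s['ee_pos']).round(2),s['contact_force'].round(1),s['finger_force'],s['opening'])
for n in ('wrist','wrist'):
    im=eyes.get_image(n); W=cloud(im); R=toR(W); z=W[...,2]; g=im['pixels'].max(-1)
    a=(g<80)&(abs(z-18)<1.5)&(abs(R[...,0]+28)<2.5)&(abs(R[...,1]-60)<8)
    b=(g<125)&(abs(z-64)<3)&(abs(R[...,0])<8)&(R[...,1]>40)&(R[...,1]<75)
    c=(g<125)&(abs(z-17.5)<1.7)&(R[...,0]>-25.)&(R[...,0]<-15)&(abs(R[...,1]-60)<8)
    for k,h,nm in((a,18,'clip'),(b,64,'line'),(c,17,'tab')):
        if k.sum():
            v,u=np.where(k); print(nm,k.sum(),'y(depth)',np.median(R[k][:,1]).round(2),'y(ray)',toR(ray(im,u.mean(),v.mean(),h)).round(2),'px',u.mean().round(1),v.mean().round(1),'ext',np.percentile(R[k][:,1],[5,95]).round(1))
E
python3 m.py; python3 - <<'E'
from h import *
im=eyes.get_image('wrist'); save(im,'w6.png',(140,130,300,250),5)
E
```

```text
6.7 [535.5 -13.5  35.6] [35.7 26.9] [-0.1 -1.9  0.5] 0.8538191468505829 0.6089510524497699
clip 53 y(depth) 60.07 y(ray) [-27.93  60.16] px 202.1 192.5 ext [58.6 61.5]
line 810 y(depth) 46.03 y(ray) [ 1.24 48.61] px 237.6 245.4 ext [40.8 60. ]
tab 15 y(depth) 59.66 y(ray) [-24.27  59.56] px 209.3 193.1 ext [58.6 61.1]
clip 52 y(depth) 60.16 y(ray) [-27.95  60.13] px 202.1 192.6 ext [58.7 61.4]
line 815 y(depth) 45.89 y(ray) [ 1.28 48.56] px 237.7 245.5 ext [40.8 60. ]
tab 13 y(depth) 59.84 y(ray) [-24.33  59.64] px 209.2 192.9 ext [58.8 60.8]
```

View pics/w6.png

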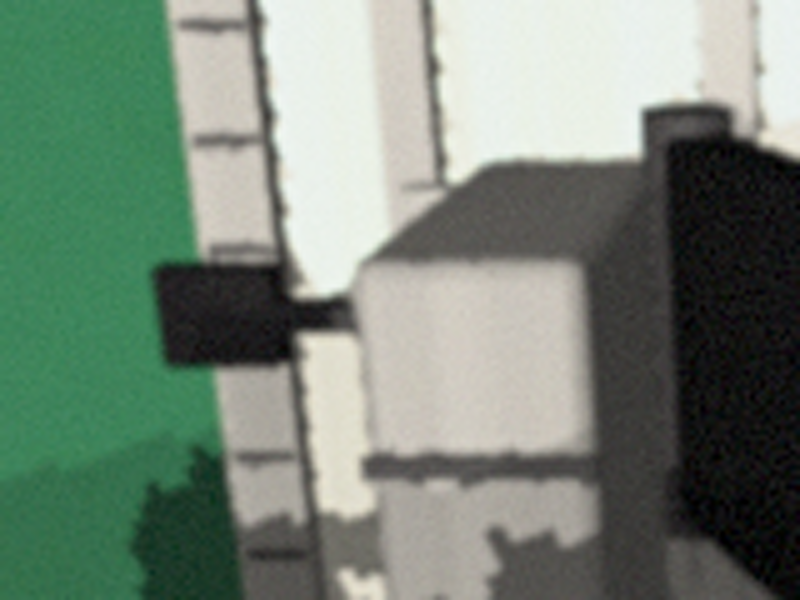

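The tab now lies under the clip point, and the head line is at crop row 466, so the leg is within about 0.5 mm. Backing off, rising, opening and moving over the head.

Call:
send_rows(
  targets=[
    [[-0.002,-0.0045,0],[0,0,0],-1],
    [[0,0,0.035],[0,0,0],-1],
    [[0,0,0.045],[0,0,0],0],
    [[-0.0075,0.0235,0],[0,0,0],1],
    [[-0.0075,0.0235,0],[0,0,0],1],
  ],
)

```text
t: 7.48
ee_pos: [518.7, 29.3, 116.5]
tool_rot: [0.832, 0.555, 0.001, 0.0]
contact_force: [0.3, 0.2, -0.4]
opening: 22.6
finger_force: 0.0
```

Call:
send_rows(
  targets=[
    [[0,0,0],[0,0,0],1],
    [[0,0,0],[0,0,0],1],
    [[0,0,0],[0,0,0],1],
  ],
)

```text
t: 7.85
ee_pos: [518.6, 28.3, 115.5]
tool_rot: [0.832, 0.555, -0.0, 0.0]
contact_force: [0.4, -0.4, 0.2]
opening: 52.7
finger_force: 0.0
```

```bash
python3 m.py; python3 - <<'E'
from h import *
im=eyes.get_image('wrist'); save(im,'w7.png')
E
```

```text
7.85 [518.6  28.3 115.5] [ 4.23 59.17] [ 0.4 -0.4  0.2] 0.0 52.71019214795315
clip 19 y(depth) 60.46 y(ray) [-28.06  60.41] px 276.0 204.1 ext [59.5 61.5]
line 481 y(depth) 52.85 y(ray) [ 0.21 51.22] px 309.9 236.2 ext [41.  60.1]
tab 39 y(depth) 59.82 y(ray) [-20.97  59.6 ] px 284.8 204.6 ext [58.3 61.1]
clip 16 y(depth) 60.45 y(ray) [-27.95  60.42] px 276.2 204.1 ext [59.6 61.1]
line 480 y(depth) 52.8 y(ray) [ 0.09 51.09] px 309.8 236.4 ext [40.8 60. ]
tab 40 y(depth) 59.65 y(ray) [-20.86  59.63] px 285.0 204.6 ext [58.4 61. ]
```

View pics/w7.png

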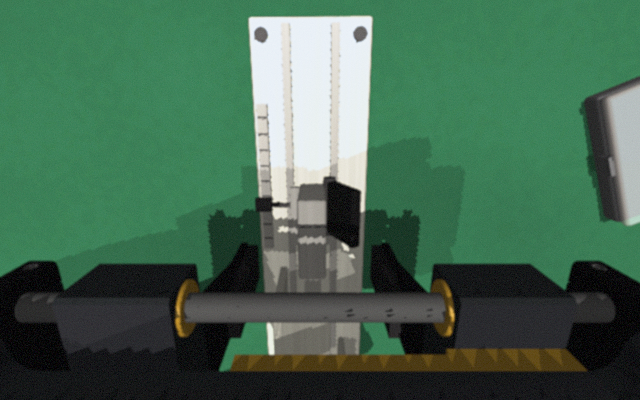

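The view is from above, with the clip at (264,204) and the tab touching it at (285,204.6). The head line runs near row 224, and the open lever is at (344,212). One more fine check of the offset.

```bash
python3 - <<'E'
from h import *
L=[];C=[];T=[]
for i in range(8):
    im=eyes.get_image('wrist'); g=im['pixels'].max(-1).astype(float); W=cloud(im); 
    pr=g[190:245,303:321].mean(1); 
    if i==0: print(pr.round().astype(int)); tabp=g[195:216,280:290].mean(1).round().astype(int); print('tab',tabp); print('pt',g[195:216,272:279].mean(1).round().astype(int)); print('rail->head row 204',g[204,268:300].astype(int), W[204,268:300,2].round(1))
    def cen(lo,hi,a,b,):
        q=g[lo:hi,a:b].mean(1); w=np.clip(np.median(q)+0*q-q-15,0,None); return (w*np.arange(lo,hi)).sum()/w.sum()
    C.append(toR(ray(im,275,cen(195,215,272,279),18))[1]); T.append(toR(ray(im,284,cen(195,215,281,288),17))[1])
    k=198+np.argmin(g[198:222,303:321].mean(1)); L.append(k)
print(np.mean(C),np.std(C),np.mean(T),np.std(T),L, toR(ray(im,312,np.mean(L),64)))
E
```

```text
[ 86  87  87  87  88  88  87  87  87  93 117 147 162 168 170 170 170 170
 170 171 170 171 170 170 170 171 169 170 170 170 170 170 172 160 123  84
  64  63  78  84  85  84  83  84  83  87 104 134 159 169 171 168 152 123
  95]
tab [212 212 211 209 211 215 207 165 104  72  74  93 149 199 214 213 210 211
 212 214 216]
pt [231 227 221 211 206 209 189 127  59  25  33  95 169 209 210 208 216 222
 219 217 220]
rail->head row 204 [ 31  26  27  27  22  31  25  22  24  23  30  51  63  58  66  74  78  76
  73  73  76  88 132 165 176 172 174 173 155 136 149 165] [17.9 18.2 18.7 17.9 17.2 18.6 18.  17.6 17.2 18.5 18.5 18.5 18.2 18.9
 18.2 16.8 17.8 17.5 18.2 18.2 17.7 16.8 16.8 18.6 17.7 17.1 17.9 17.4
 16.8 63.5 62.8 64.3]
60.36525293055221 0.019645532904621454 59.678217633044426 0.042102957433948734 [np.int64(198), np.int64(198), np.int64(198), np.int64(198), np.int64(198), np.int64(198), np.int64(199), np.int64(198)] [ 1.44767587 79.31172602]
```

The leg is about 0.5 mm short, which is fine to trim in the grip. Opening fully, then descending astride head and lever.

Call:
send_rows(
  targets=[
    [[0,0,0],[0,0,0],1],
    [[0,0,0],[0,0,0],1],
    [[0,0.0005,0],[0,0,0],1],
  ],
)

```text
t: 8.78
ee_pos: [518.4, 29.5, 115.5]
tool_rot: [0.832, 0.555, 0.0, 0.0]
contact_force: [-0.4, -0.4, -0.0]
opening: 86.9
finger_force: 0.0
```

Call:
send_rows(
  targets=[
    [[0,0,-0.03],[0,0,0],1],
    [[0,0,-0.03],[0,0,0],1],
    [[0,0,-0.02],[0,0,0],1],
    [[0,0,-0.003],[0,0,0],1],
    [[0,0,0],[0,0,0],1],
  ],
)

```text
t: 9.4
ee_pos: [518.7, 29.5, 33.0]
tool_rot: [0.832, 0.555, 0.0, 0.0]
contact_force: [0.3, -0.5, -0.7]
opening: 86.9
finger_force: 0.0
```

```bash
python3 m.py
```

```text
9.4 [518.7  29.5  33. ] [ 3.91 60.31] [ 0.3 -0.5 -0.7] 0.0 86.8890867062895
clip 51 y(depth) 60.2 y(ray) [-28.02  60.23] px 261.2 248.5 ext [58.7 61.6]
line 982 y(depth) 64.26 y(ray) [ 0.14 61.77] px 308.0 288.7 ext [40.9 74.4]
tab 136 y(depth) 59.93 y(ray) [-18.85  59.75] px 277.1 248.4 ext [53.2 66.7]
clip 45 y(depth) 60.04 y(ray) [-27.96  60.12] px 260.6 248.6 ext [58.5 61.4]
line 977 y(depth) 64.13 y(ray) [2.000e-02 6.201e+01] px 306.8 287.9 ext [41.  74.4]
tab 142 y(depth) 60.19 y(ray) [-18.96  59.91] px 276.2 248.1 ext [53.8 66.2]
```

Call:
send_rows(
  targets=[
    [[0,0,0],[0,0,0],-1],
    [[0,0,0],[0,0,0],-1],
    [[0,0,0],[0,0,0],-1],
    [[0,0,0],[0,0,0],-1],
    [[0,0,0],[0,0,0],-1],
  ],
  squeeze=35,
)

```text
t: 10.12
ee_pos: [523.7, 27.6, 35.5]
tool_rot: [0.832, 0.555, 0.004, 0.004]
contact_force: [9.2, -6.8, 5.5]
opening: 45.2
finger_force: 5.6
```

Call:
send_rows(
  targets=[
    [[0,0,0],[0,0,0],-1],
    [[0,0,0],[0,0,0],-1],
    [[0,0,0],[0,0,0],-1],
    [[0,0,0],[0,0,0],-1],
  ],
)

```text
t: 10.62
ee_pos: [520.7, 29.2, 35.5]
tool_rot: [0.832, 0.555, 0.002, 0.001]
contact_force: [-2.8, -0.4, 15.9]
opening: 27.1
finger_force: 35.0
```

```bash
python3 m.py; python3 - <<'E'
from h import *
im=eyes.get_image('wrist'); save(im,'w8.png',(200,170,400,320),4)
E
```

```text
10.62 [520.7  29.2  35.5] [ 5.86 60.79] [-2.8 -0.4 15.9] 35.02199366223067 27.108625906394565
clip 45 y(depth) 60.22 y(ray) [-28.11  60.15] px 258.2 247.7 ext [58.6 61.4]
line 921 y(depth) 64.02 y(ray) [ 0.13 62.78] px 303.9 284.7 ext [40.8 74.4]
tab 67 y(depth) 61.26 y(ray) [-20.18  62.14] px 271.7 243.8 ext [58.6 67.4]
clip 45 y(depth) 60.08 y(ray) [-27.94  60.15] px 258.5 247.7 ext [58.5 61.5]
line 919 y(depth) 63.91 y(ray) [ 0.21 62.88] px 304.1 284.5 ext [40.7 74.5]
tab 66 y(depth) 61.09 y(ray) [-20.21  62.11] px 271.6 243.9 ext [58.5 67.7]
```

View pics/w8.png

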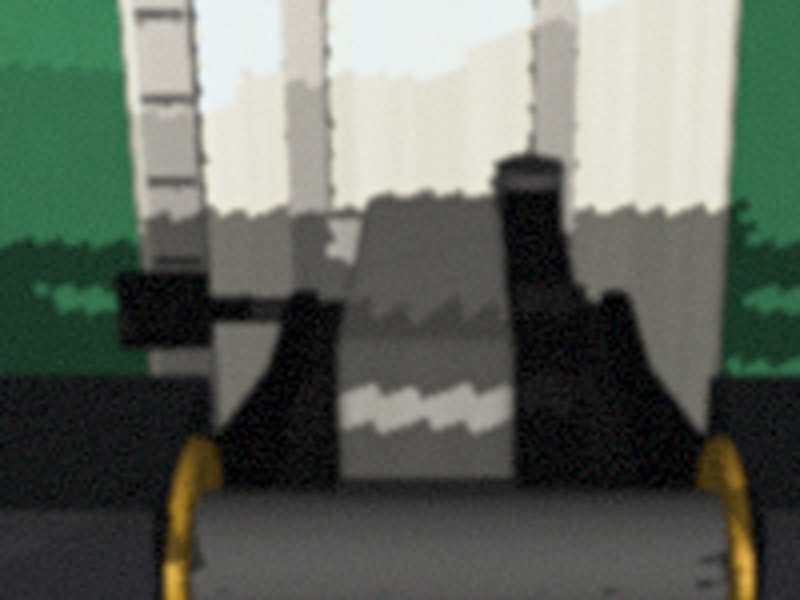

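The lever is shut (opening 27 mm at 35 N), and the pointer tab at crop (262,308) runs straight into the clip point at (225,308). Last numeric check of the alignment.

```bash
python3 - <<'E'
from h import *
g=0
for i in range(4): im=eyes.get_image('wrist'); g=g+im['pixels'].max(-1)/4.
for c in range(252,272,2): print(c,g[240:256,c].round().astype(int), toR(cloud(im)[247,c]).round(1), cloud(im)[247,c,2].round(1))
print(toR(ray(im,258,247,18)),toR(ray(im,258,248,18)))
s=manip.read_state(); print(s['t'],s['contact_force'],s['opening'],s['finger_force'],toR(s['ee_pos']))
E
```

```text
252 [71 69 64 53 29 14 10 16 11 18 23 27 36 29 34 37] [-31.9  60.3] 17.2
254 [115 117 114  89  57  27  14  14  12  22  55  92 104 106 106 105] [-30.6  60.6] 17.9
256 [116 116 111  92  56  25   6  11   9  24  58 100 114 115 116 116] [-29.4  60.5] 17.7
258 [114 115 110  90  58  22  14  14   9  20  60  98 112 116 112 112] [-28.3  60.5] 17.6
260 [115 114 108  84  44  19  14  11  14  16  60 100 113 115 112 112] [-27.1  60.5] 17.8
262 [113 114 106  85  50  25  21  25  25  28  63 100 113 114 114 115] [-25.8  60.8] 18.4
264 [112 112 111 100  70  38  32  38  34  40  65  99 110 113 112 112] [-24.7  60.3] 17.5
266 [113 113 112 106  70  39  34  35  37  39  64  98 111 109 113 111] [-23.3  61. ] 18.9
268 [112 114 115 103  72  38  33  38  36  40  59  94 104 102  96  84] [-22.5  60. ] 16.7
270 [110 113 114 101  70  35  28  31  26  26  26  40  37  32  20  14] [-21.1  60.7] 18.4
[-28.19930035  60.61342054] [-28.23612023  59.96822408]
10.975 [-2.50536733 -0.70691124 15.19694556] 27.443260241522644 35.02233189996332 [ 5.87161853 60.79786808]
```

The pointer and clip agree within about 0.2 mm, and the grip is steady at 35 N.

```bash
python3 -c "
from h import *
print(workorder.sign_off())"
```

```text
the job is handed in; nothing more can be done
None
```

The job is handed in: I pressed the pedal to its stop, brought the leg out until its pointer was within about 0.2 mm of the clip, then squeezed the lever shut, and the gripper is still holding leg and lever at 35 N (finished at about 11 s; caddy, tin and case not approached).

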